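# Throw off the pawl and lower the proof press

### The job

The platen of the proof press is held up by its pawl. Take the steel bar with the black grip and, keeping the gripper itself off the pawl, flick the pawl out of the ram's teeth from underneath with the bar's rod so that it falls over to the front and stays off, then gently push the palm knob down until the platen rests on the paper. Finish with the bar laid flat on the glass ink slab, and leave the bottle, tin, ink knife and brayer where they are.

Things in the scene. Friction and masses are not known exactly. Their poses are not given: they have to be found in the camera images.
- press: Grey cast-iron bench proof press (C-frame), fixed; place and yaw vary. Origin: on the bench under the ram's centre. -x is its front (roughly to the robot), column at its back (x +60..+120 mm). Base x -75..+145, y -70..+70, 30 high. Platen and bed under the head carry a block and a sheet of paper.
- head_top (a point): Top of the press's overhanging head (z = 195 mm) on the ram's axis, fixed. Head: x -75..+120, y -30..+30, z 140..195 of the press frame. The steel ram, 24 mm square, comes up through it; its front face x = -12 bears saw teeth 6 mm deep (tips x = -18, y -10..+10).
- ram (a joint): Height of ram and platen above the paper, m: 0 = platen on the paper (bottom stop), grows upward to 0.05. Starts at 0.026 to 0.046. Once the pawl is off, a balance spring and guide friction hold it wherever it is left; a light push on the knob (about 3 to 9 N) moves it down. With the pawl in the teeth it sinks at most one 12 mm tooth and locks.
- knob_top (a point): Top of the domed black palm knob (48 mm across, 34 high) on the ram; rises and sinks with it. 280 mm above the bench when the platen is down, always over the press's origin.
- pawl (a joint): Angle of the pawl, rad: 0 = fully in the teeth (starts at 0 to 0.15), grows as the nose lifts away from the ram and swings over to the front; about 0.9 = upright; beyond about 1.0 it falls forward by its own weight; 2.35 = lying forward on its stop, thrown off. It swings freely; only its weight (70 g) holds it in.
- pawl_pivot (a point): Pivot of the pawl, fixed at x = -63, y = 0, z = 205 mm of the press frame, between two cheeks of 12 mm radius (y -18..+18); axis = the press's y. Pawl: dark steel bar 20 wide (y -10..+10), 8 thick, 62 long from the pivot, hub radius 9.5. In the teeth it leans back onto the ram, rising at 40 degrees.
- pawl_gap (a point): Middle of the open space under the engaged pawl, fixed, 32 mm behind (+x) and 4 mm above the pivot, y = 0. Bounded by ram teeth, head top and the pawl's underside, about 13 mm clear each way of a line through this point along the press's y; open at the press's left and right sides.
- pawl_nose (a point): Tip of the pawl's nose, 62 mm from the pivot; turns with the pawl.
- bar: The tool, lying loose. Black grip 100 mm long (x -50..+50), 22 wide (y), 20 high (z 0..20), then a straight round steel rod 8 in diameter, 130 long (x +50..+180, its tip at x = +180) at z = 10. Origin: centre of the grip's underside; +x points from grip to rod tip. 140 to 235 g, balance at about x = +31.
- bar_grip (a point): Good place to hold the bar: 20 mm ahead of the grip's centre, at mid-height (z = 10 of the bar). 160 mm behind the tip.
- slab: Glass ink slab let flush into the bench top (level with it), between robot and press, 300 mm (x) by 1100 (y) inside its black frame. Origin on the glass, midway along y and 40 mm short of the edge next to the press: the glass spans x -260..+40, y -550..+550 of this frame.
- bottle: Bystander: white trigger spray bottle, 72 across, 240 tall, standing close on one side of the press, left or right. Origin under its centre.
- tin: Bystander: round ink tin, 88 across, 72 tall, standing on the other side of the press. Origin under its centre.
- knife: Bystander: ink knife lying flat on bench or slab on the other side from the bar; black handle and wide steel blade, 240 long along its x (handle x -112..+2, blade to +125), 50 wide, 16 high.
- brayer: Bystander: ink roller with wooden handle lying in front of the press; roller 120 long (y) 40 in diameter at its origin, handle to -x, 135 long.

How it is judged:
By the outcome, as a careful person would: the job done as asked, in the order asked, and still so for the second after the job is handed in, with the robot touching nothing.
It also fails if it takes over 72 s, if anything falls off the work surface, if the arm or the gripper's body presses on something with over 40 N, if the wrist force passes 120 N, or if a joint passes its speed limit or range.

### The arm

A 6-joint arm with a two-finger parallel gripper is mounted at the origin on the work surface. World frame = base frame: x ahead of the robot, y to its left, z up, the work surface at z = 0. Lengths are in m, angles in rad, forces in N, time in s.
With the tool pointing down it reaches from about 0.275 to 0.725 m from the base axis. Payload 15.9 kg.
Tool frame: the origin (TCP) lies on the centre line of the jaws, within the pads' length; the fingertips stand 19 mm ahead of it and the grasp point (between the pads) is the TCP (ctrl.tips_ahead is the distance from the TCP to the fingertips, in m); z points along the fingers, y is the direction in which the jaws open and shut (so a half turn about z gives the same grasp; the last joint's range is limited). The gripper opens to 85 mm and grips with 20 to 120 N. Pads are 22 mm wide; open, the fingers measure 114 mm over their backs; the gripper's body (76 mm by 85 mm) begins 54 mm behind the grasp point. The pads swing forward as they close: fully open they stand 13 mm farther back than shut.
Start: joints at [0, 0.213, -0.034, 1.323, 0, 1.571], TCP at [0.5, -0, 0.25] pointing down, gripper open.
Joint ranges: [-2.98, 2.98], [-0.74, 1.72], [-1.14, 1.35], [-2.1, 2.04], [-1.57, 1.44], [-3.14, 3.14]. Speed limits (rad/s): [1.89, 1.89, 2.39, 2.57, 3.14, 3.14].

### API

Orientations are given as a rotation vector (axis times angle).
In Python, from rig import ctrl gives the robot as it stands.
- The arm moves only by the tool play_rows, never from a script. Its argument "motion" is a list of rows, each a list of 3 entries, a list of its own where there are three numbers: the turn, a rotation vector about the tool's x, y, z in degrees, then the shift along the tool's x, y, z in m, then the opening, from -1 (shut) to 1 (fully open), so that 0 is half open. In form: [[[ax, ay, az], [tx, ty, tz], fingers], ...]. A call has 1 to 10 rows; each row shifts and turns the pose as measured when the row begins, along the tool's axes as they then stand; what a row does not reach is not made up. A row lasts 1/10 s, in which the tool goes at most 50 mm and 8.59 degrees, less where a joint would pass 70% of its speed; a pose out of reach is approached as far as the arm can. A call with a gripper value outside its range is refused whole. The fingers move at their own pace and stop on an object; "squeeze" is the grip in N (left out, the last holds). Time passes only in rows, so rows that do not move let the fingers close. It gives the time, the measured TCP pose, the force and the opening at its end, in the units of the state.
- ctrl.sense(): the state, without advancing time (a new reading comes with each control period).
- ctrl.get_image(name): name is "scene" or "side" or "wrist"; returns a dict with "image" (400x640x3 uint8, red, green, blue), "camera_matrix" (3x3 intrinsics, pixels), "k1" (the pictures are not rectified: a ray, as slopes to the right and down, at radius r is drawn at 1 + k1 r^2 times it, then the intrinsics apply), "camera_from_world" (4x4, takes a point from world to camera coordinates). Camera axes: x right, y down, z forward; pixel columns grow to the right and rows downward; lengths in m; the calibration is good to about 2 mm. A picture is of the moment at which its call begins. There is no depth.
- ctrl.job_done(): hands the job in, once; it reports no verdict.
The state is a dict: "time_s": time; "joint_pos": joint angles; "joint_velocities": joint speeds; "joint_torque": joint torques, N m; "eef_pos": TCP position; "orientation": TCP orientation; "ft_force": force on the tool from outside, world axes, zero at the start; "ft_torque": the same for the moment, N m; "finger_gap": opening from 0.0 (shut) to 1.0 (fully open).
Only numpy, scipy, OpenCV 4.12 (cv2) and the standard library are available. Lean on these libraries where they do the work, as an engineer would, in place of code of your own. Each camera call takes 0.05 s, during which the arm holds its last target. There are 200 camera calls.

## Working session

There is one attempt and no reset: what is moved stays moved. The work goes in short steps, Python scripts to look and compute and a tool call to move; the robot and the scene stay as the last step left them, time stands still between calls to the robot, and variables do not carry over. Pictures are saved under pics/ and viewed, about 8 in all and at most 12, crops included, and the job is handed in when it is done.

Besides the shell and the picture viewer there is one more tool, called after ">>>" as a command line: name --argument value ..., lists and objects as JSON in quotes. play_rows: Moves the arm, as the interface text tells. Its arguments: {"type":"object","properties":{"motion":{"type":"array"},"squeeze":{"type":"number"}},"required":["motion"]}

```bash
ls; mkdir -p pics; cat > h.py <<'E'
import numpy as np, cv2
from rig import ctrl
from scipy.spatial.transform import Rotation as R
def grab(n,f=None):
    d=ctrl.get_image(n)
    if f: cv2.imwrite('pics/'+f,d['image'][:,:,::-1])
    return d
def ray(d,u,v):
    K=d['camera_matrix']; k=float(d['k1']); x=np.array([(u-K[0,2])/K[0,0],(v-K[1,2])/K[1,1]]); y=x.copy()
    for _ in range(30): y=x/(1+k*(y@y))
    T=d['camera_from_world']; Rm=T[:3,:3]
    return -Rm.T@T[:3,3], Rm.T@np.array([y[0],y[1],1])
def onz(d,u,v,z):
    o,r=ray(d,u,v); return o+r*(z-o[2])/r[2]
def proj(d,p):
    c=(d['camera_from_world']@np.append(p,1))[:3]; s=c[:2]/c[2]; s=s*(1+float(d['k1'])*(s@s)); K=d['camera_matrix']
    return K[0,0]*s[0]+K[0,2],K[1,1]*s[1]+K[1,2]
def tri(*a):
    A=np.zeros((3,3));b=np.zeros(3)
    for d,u,v in a:
        o,r=ray(d,u,v); r=r/np.linalg.norm(r); P=np.eye(3)-np.outer(r,r); A+=P;b+=P@o
    return np.linalg.solve(A,b)
E
python3 - <<'E'
from h import *
import pickle
D={n:grab(n,n+'0.png') for n in('scene','side')}
pickle.dump(D,open('D0.pkl','wb'))
for n,d in D.items():
    o,r=ray(d,320,200); print(n,o.round(3),r.round(3),d['k1'])
print(ctrl.sense())
E
```

```text
pics
scene [ 1.084 -0.428  0.936] [-0.526  0.433 -0.733] 0.020538379319919677
side [0.077 0.947 1.127] [ 0.303 -0.657 -0.69 ] -0.1408145752832169
{'time_s': 0.1, 'joint_pos': array([-1.39216535e-05,  2.13327192e-01, -3.49892795e-02,  1.32350305e+00,
       -2.59371286e-05,  1.57078688e+00]), 'joint_velocities': array([ 0.00051761, -0.00026618,  0.00311564, -0.00171511,  0.00034405,
        0.00014151]), 'joint_torque': array([ 1.52238292e-03, -6.87242889e+01,  4.87808239e+01,  1.21537212e-02,
        1.43833854e-04,  5.94535322e-06]), 'eef_pos': array([ 4.99710935e-01, -1.46497548e-05,  2.49858329e-01]), 'orientation': array([-2.22094763e+00, -2.22093773e+00,  1.16502052e-03]), 'ft_force': array([ 0.06490897, -0.21866048,  0.50684471]), 'ft_torque': array([-0.02385126,  0.02571854,  0.04159036]), 'finger_gap': 0.9994243919003051}
```

View pics/scene0.png

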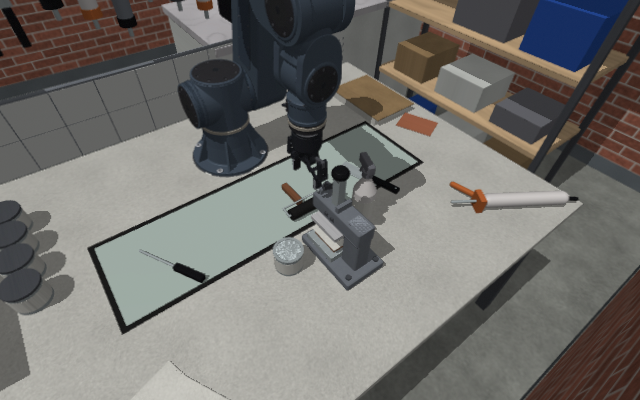

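View pics/side0.png

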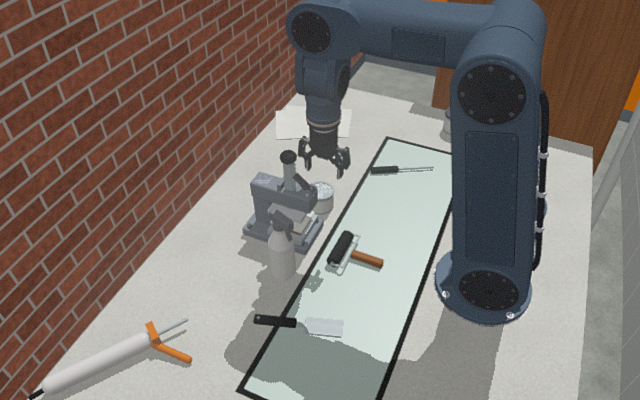

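The scene view shows the bar at about (175,265), the press at (345,225) and the tin at (288,256). The bottle and knife are beyond the press, and the brayer is in front of it. I'll enlarge the press and bar next.

```bash
python3 - <<'E'
import pickle,cv2,numpy as np
D=pickle.load(open('D0.pkl','rb'))
def c(n,x,y,w,h,s): return cv2.resize(D[n]['image'][y:y+h,x:x+w,::-1],None,fx=s,fy=s,interpolation=cv2.INTER_CUBIC)
a=c('scene',270,150,130,140,3); # 390x420
b=c('side',235,145,130,140,3)
e=c('scene',130,240,130,60,3); f=c('side',350,150,130,60,3)
cv2.imwrite('pics/crop.png',np.vstack([np.hstack([a,b]),np.hstack([e,f])]))
E
```

```text
(no output)
```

View pics/crop.png

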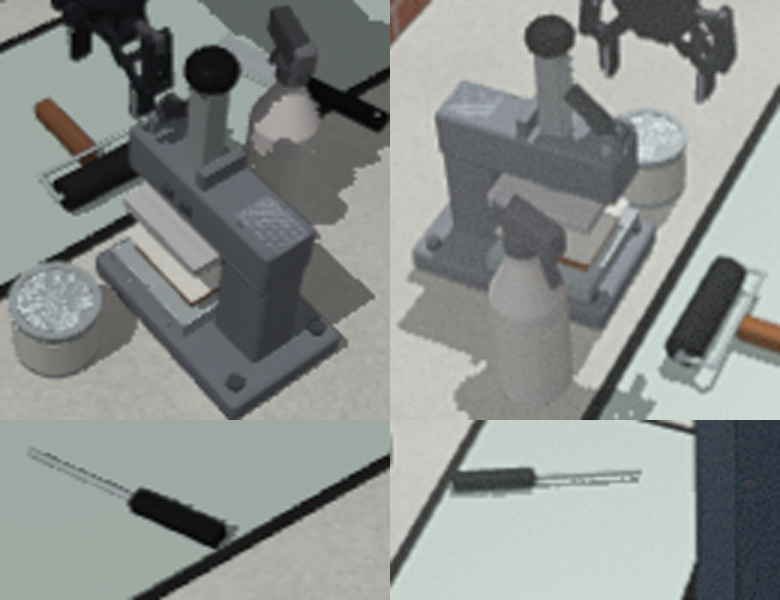

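The upper crops show the press: knob, head, pawl leaning on the ram, and base corners. The lower crops show the bar, with the grip at the +x end and the rod pointing toward the robot. I'll compute positions from these points.

```bash
python3 - <<'E'
from h import *
import pickle
D=pickle.load(open('D0.pkl','rb')); S,T=D['scene'],D['side']
a=lambda x,y:(S,270+x/3,150+y/3); b=lambda x,y:(T,235+(x-390)/3,145+y/3)
e=lambda x,y:(S,130+x/3,240+(y-420)/3); f=lambda x,y:(T,350+(x-390)/3,150+(y-420)/3)
P=lambda *q:print(*[np.round(x,3) for x in q])
print('knob centre',tri(a(211,72),b(550,37)))
print('head back -y', onz(*a(236,265),.195),onz(*b(468,83),.195)); print('head back +y',onz(*a(314,237),.195),onz(*b(437,115),.195))
print('base back -y',onz(*a(235,402),.03),'base back+y',onz(*a(341,338),.03),onz(*b(415,252),.03),'front -y',onz(*a(98,258),.03), onz(*b(655,236),.03),'front +y',onz(*b(603,308),.03))
print('bar tip',onz(*e(30,452),.01),onz(*f(640,472),.01),'joint',onz(*e(131,497),.01),onz(*f(534,478),.01),'end',onz(*e(226,537),.01),onz(*f(454,481),.01))
print('tin',onz(*a(56,300),.072),onz(*b(653,140),.072),'bottle',onz(*b(530,370),.0),tri(a(290,30),b(525,220)))
print('pawl nose',onz(*b(577,93),.25),'brayer', tri(a(100,180),b(706,308)))
E
```

```text
knob centre [0.58714152 0.0422478  0.30105652]
head back -y [ 0.69673635 -0.01153971  0.195     ] [0.69396728 0.02242142 0.195     ]
head back +y [0.71308963 0.06133213 0.195     ] [0.69819171 0.07588723 0.195     ]
base back -y [ 0.72885017 -0.02128718  0.03      ] base back+y [0.73615723 0.10613304 0.03      ] [0.72235228 0.1149404  0.03      ] front -y [ 0.52139527 -0.02675989  0.03      ] [ 0.50573715 -0.00481269  0.03      ] front +y [0.51302655 0.10529578 0.03      ]
bar tip [ 0.26852318 -0.44140452  0.01      ] [ 0.2639796  -0.43424317  0.01      ] joint [ 0.37690665 -0.38187852  0.01      ] [ 0.37765822 -0.3720449   0.01      ] end [ 0.47086206 -0.32780332  0.01      ] [ 0.46305332 -0.32861733  0.01      ]
tin [ 0.56431678 -0.10594753  0.072     ] [ 0.54829549 -0.0962281   0.072     ] bottle [0.55608134 0.18308577 0.        ] [0.53429557 0.1951804  0.23122136]
pawl nose [0.5584236  0.04953611 0.25      ] brayer [0.42481568 0.04741005 0.01042989]
```

>>> play_rows --motion '[[[0,0,0],[-0.036,-0.0095,0],1],[[0,0,0],[-0.036,-0.0095,0],1],[[0,0,0],[-0.036,-0.0095,0],1],[[0,0,0],[-0.036,-0.0095,0],1],[[0,0,0],[-0.036,-0.0095,0],1],[[0,0,0],[-0.036,-0.0095,0],1],[[0,0,0],[-0.036,-0.0095,0],1],[[0,0,0],[-0.036,-0.0095,0],1],[[0,0,0],[-0.036,-0.0095,0],1],[[0,0,0],[-0.036,-0.0095,0],1]]' --squeeze 60

```text
time_s: 1.1
eef_pos: [0.401, -0.3692, 0.247]
orientation: [-2.209, -2.226, 0.003]
ft_force: [1.7, -0.3, 0.2]
finger_gap: 0.999
```

>>> play_rows --motion '[[[0,0,-8.5],[0,0,0],1],[[0,0,-8.5],[0,0,0],1],[[0,0,-8.5],[0,0,0],1],[[0,0,-8.5],[0,0,0],1],[[0,0,-8.5],[0,0,0],1],[[0,0,-8.5],[0,0,0],1],[[0,0,-8.5],[0,0,0],1],[[0,0,-8.5],[0,0,0],1],[[0,0,-8.5],[0,0,0],1],[[0,0,-8.5],[0,0,0],1]]'

```text
time_s: 2.1
eef_pos: [0.3971, -0.3735, 0.2423]
orientation: [-0.099, -3.128, -0.012]
ft_force: [0.4, 0.5, -0.6]
finger_gap: 0.996
```

>>> play_rows --motion '[[[0,0,-8.5],[0,0,0.02],1],[[0,0,-8.5],[0,0,0.02],1],[[0,0,-8.5],[0,0,0.02],1],[[0,0,-8.5],[0,0,0.02],1],[[0,0,0],[0,0,0],1],[[0,0,0],[0,0,0],1]]'

```text
time_s: 2.7
eef_pos: [0.3956, -0.3723, 0.1591]
orientation: [0.828, -3.02, -0.02]
ft_force: [0.7, -0.5, 0.1]
finger_gap: 1.0
```

```bash
cat >> h.py <<'E'
def rel(p,psi):
    "tool-frame shift and yaw (deg, about tool z) to reach tool-down pose at p with tool x at world yaw psi"
    s=ctrl.sense(); Q=R.from_rotvec(s['orientation']); c,n=np.cos(np.radians(psi)),np.sin(np.radians(psi))
    Qt=R.from_matrix(np.array([[c,n,0],[n,-c,0],[0,0,-1.]]))
    x=Q.apply([1,0,0])
    print('t',round(s['time_s'],2),'tcp',s['eef_pos'].round(4),'psi',np.degrees(np.arctan2(x[1],x[0])).round(2),'q',s['joint_pos'].round(2),'F',s['ft_force'].round(1),'gap',round(s['finger_gap'],3))
    print('turn',np.degrees((Q.inv()*Qt).as_rotvec()).round(2),'shift',Q.inv().apply(np.array(p)-s['eef_pos']).round(4))
E
python3 - <<'E'
from h import *
rel([.4045,-.362,.012],-151)
d=grab('wrist','w1.png')
import pickle; pickle.dump(d,open('w1.pkl','wb'))
E
```

```text
t 2.7 tcp [ 0.3956 -0.3723  0.1591] psi -149.31 q [-0.75  0.35 -0.09  1.15 -0.   -1.29] F [ 0.7 -0.5  0.1] gap 1.0
turn [ 0.85 -0.4   1.68] shift [-0.0139  0.0021  0.147 ]
```

View pics/w1.png

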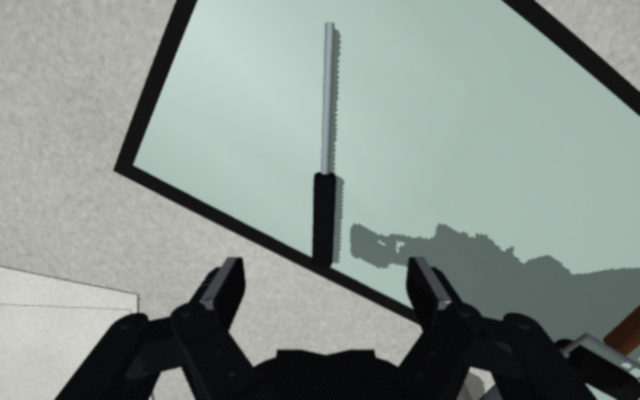

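The wrist view shows the whole bar: rod tip at (330,22), rod/grip joint at (325,173) and grip end at about (323,268).

```bash
python3 - <<'E'
from h import *
import pickle
d=pickle.load(open('w1.pkl','rb'))
a=onz(d,330,24,.012);b=onz(d,324.5,174,.02);e=onz(d,323,266,.02)
print(a,b,e,np.linalg.norm(a-b),np.linalg.norm(b-e))
u=(a-e)[:2];u/=np.linalg.norm(u);psi=np.degrees(np.arctan2(u[1],u[0]));g=b[:2]-u*.03
print(psi,g); rel([*g,.012],psi)
E
```

```text
[ 0.26639073 -0.44262244  0.012     ] [ 0.37769142 -0.38212895  0.02      ] [ 0.46377513 -0.33295315  0.02      ] 0.1269303172837201 0.09913961959292536
-150.94289040509096 [ 0.4039155  -0.36755851]
t 2.75 tcp [ 0.3956 -0.3723  0.1591] psi -149.3 q [-0.75  0.35 -0.09  1.15 -0.   -1.29] F [ 0.2  0.3 -0.5] gap 1.002
turn [ 0.85 -0.4   1.64] shift [-0.0106 -0.0024  0.147 ]
```

>>> play_rows --motion '[[[0.8,-0.4,1.6],[-0.0106,-0.0024,0.02],1],[[0,0,0],[0,0,0.03],1],[[0,0,0],[0,0,0.03],1],[[0,0,0],[0,0,0.02],1],[[0,0,0],[0,0,0.015],1],[[0,0,0],[0,0,0],1],[[0,0,0],[0,0,0],1]]' --squeeze 80

```text
time_s: 3.45
eef_pos: [0.4107, -0.3727, 0.0486]
orientation: [-0.75, 3.044, -0.015]
ft_force: [0.1, -0.7, 0.9]
finger_gap: 0.996
```

```bash
python3 - <<'E'
from h import *
print(ctrl.tips_ahead); rel([.404,-.3675,.022],-151)
E
```

```text
0.019
t 3.45 tcp [ 0.4107 -0.3727  0.0486] psi -152.32 q [-0.74  0.43 -0.26  0.87  0.   -1.22] F [ 0.1 -0.7  0.9] gap 0.996
turn [-0.62  0.25 -1.32] shift [0.0036 0.008  0.0265]
```

>>> play_rows --motion '[[[-0.6,0.2,-1.3],[0.0036,0.008,0.005],1],[[0,0,0],[0,0,0.012],1],[[0,0,0],[0,0,0.006],1],[[0,0,0],[0,0,0],1],[[0,0,0],[0,0,0],1]]'

```text
time_s: 3.95
eef_pos: [0.4046, -0.3682, 0.0266]
orientation: [-0.785, 3.039, -0.004]
ft_force: [0.2, 0.1, 0.4]
finger_gap: 1.0
```

```bash
python3 - <<'E'
from h import *
rel([.404,-.3675,.022],-151)
E
```

```text
t 3.95 tcp [ 0.4046 -0.3682  0.0266] psi -151.05 q [-0.74  0.45 -0.3   0.82  0.   -1.24] F [0.2 0.1 0.4] gap 1.0
turn [-0.2   0.11 -0.05] shift [0.0002 0.0009 0.0046]
```

>>> play_rows --motion '[[[0,0,0],[0,0.001,0.004],1],[[0,0,0],[0,0,0],-1],[[0,0,0],[0,0,0],-1],[[0,0,0],[0,0,0],-1],[[0,0,0],[0,0,0],-1],[[0,0,0],[0,0,0],-1],[[0,0,0],[0,0,0],-1],[[0,0,0],[0,0,0],-1],[[0,0,0],[0,0,0],-1],[[0,0,0],[0,0,0],-1]]' --squeeze 80

```text
time_s: 4.95
eef_pos: [0.4045, -0.3676, 0.0232]
orientation: [-0.784, 3.039, -0.006]
ft_force: [-0.1, 0.5, 0.4]
finger_gap: 0.23
```

>>> play_rows --motion '[[[0,0,0],[0,0,-0.02],-1],[[0,0,0],[0,0,-0.04],-1],[[0,0,0],[0,0,-0.04],-1],[[0,0,0],[0,0,-0.04],-1],[[0,0,0],[0,0,-0.04],-1],[[0,0,0],[0,0,-0.04],-1],[[0,0,0],[0,0,-0.03],-1],[[0,0,0],[0,0,0],-1],[[0,0,0],[0,0,0],-1]]'

```text
time_s: 5.85
eef_pos: [0.4019, -0.3655, 0.2813]
orientation: [-0.785, 3.041, -0.001]
ft_force: [0.4, 0.6, -2.1]
finger_gap: 0.237
```

```bash
python3 - <<'E'
from h import *
rel([.404,-.3675,.25],-151)
E
```

```text
t 5.85 tcp [ 0.4019 -0.3655  0.2813] psi -151.06 q [-0.74  0.3   0.16  1.43  0.   -1.24] F [ 0.4  0.6 -2.1] gap 0.237
turn [-0.03  0.05 -0.06] shift [-0.0009 -0.0027  0.0313]
```

>>> play_rows --motion '[[[0,0,8.5],[0,0,0],-1],[[0,0,8.5],[0,0,0],-1],[[0,0,8.5],[0,0,0],-1],[[0,0,8.5],[0,0,0],-1],[[0,0,8.5],[0,0,0],-1],[[0,0,8.5],[0,0,0],-1],[[0,0,8.5],[0,0,0],-1],[[0,0,8.5],[0,0,0],-1],[[0,0,8.5],[0,0,0],-1],[[0,0,8.5],[0,0,0],-1]]'

```text
time_s: 6.85
eef_pos: [0.3983, -0.3623, 0.2666]
orientation: [-1.494, -2.743, -0.008]
ft_force: [0.0, 0.4, -1.8]
finger_gap: 0.24
```

>>> play_rows --motion '[[[0,0,8],[0,0,0],-1],[[0,0,8],[0,0,0],-1],[[0,0,8],[0,0,0],-1],[[0,0,8],[0,0,0],-1],[[0,0,0],[0,0,0],-1],[[0,0,0],[0,0,0],-1]]'

```text
time_s: 7.45
eef_pos: [0.3958, -0.36, 0.2577]
orientation: [-2.208, -2.189, 0.002]
ft_force: [0.7, -0.1, -1.6]
finger_gap: 0.236
```

```bash
python3 - <<'E'
from h import *
rel([.55,-.27,.28],92)
E
```

```text
t 7.45 tcp [ 0.3958 -0.36    0.2577] psi 89.5 q [-0.74  0.32  0.12  1.41  0.    0.84] F [ 0.7 -0.1 -1.6] gap 0.236
turn [-1.31 -1.27 -2.49] shift [ 0.0918  0.1529 -0.0239]
```

>>> play_rows --motion '[[[-1.3,-1.3,-2.5],[0.018,0.03,-0.006],-1],[[0,0,0],[0.018,0.03,-0.006],-1],[[0,0,0],[0.018,0.03,-0.006],-1],[[0,0,0],[0.018,0.03,-0.006],-1],[[0,0,0],[0.018,0.03,-0.006],-1],[[0,0,0],[0,0,0],-1],[[0,0,0],[0,0,0],-1]]'

```text
time_s: 8.15
eef_pos: [0.5466, -0.2608, 0.2836]
orientation: [-2.146, -2.288, 0.003]
ft_force: [0.0, -1.4, -2.5]
finger_gap: 0.234
```

```bash
python3 - <<'E'
from h import *
import pickle
rel([.555,-.27,.28],92)
d=grab('wrist','w2.png'); s=grab('scene'); t=grab('side'); pickle.dump((d,s,t),open('w2.pkl','wb'))
cv2.imwrite('pics/c2.png',np.vstack([cv2.resize(x['image'][y0:y0+75,x0:x0+200,::-1],None,fx=4,fy=4,interpolation=cv2.INTER_CUBIC) for x,x0,y0 in((s,240,160),(t,230,145))]))
E
```

```text
t 8.15 tcp [ 0.5466 -0.2608  0.2836] psi 93.66 q [-0.44  0.45  0.38  1.51 -0.    1.06] F [ 0.  -1.4 -2.5] gap 0.234
turn [-0.25 -0.1   1.66] shift [-0.0097  0.0078  0.0035]
```

View pics/w2.png

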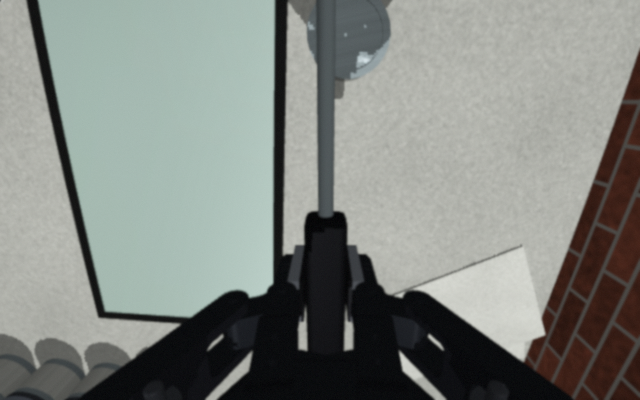

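View pics/c2.png

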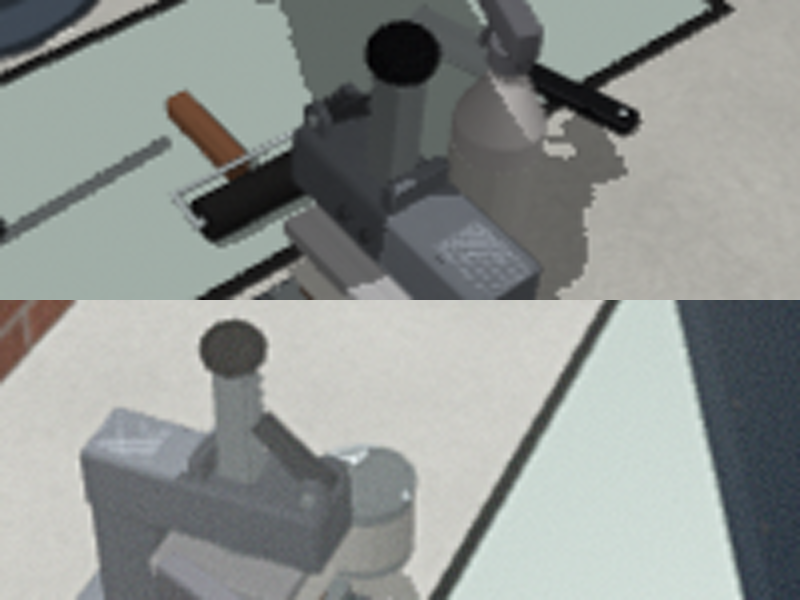

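The wrist view shows the bar straight in the jaws. In the crops, the scene view has the knob at (402,52) and the rod tip at (167,143). The side view has the knob at (233,347), the pawl nose at about (262,412) and the head's corners. I'll fit the press pose to these points.

```bash
python3 - <<'E'
from h import *
import pickle
from scipy.optimize import least_squares
d,s,t=pickle.load(open('w2.pkl','rb'))
A=lambda x,y:np.array([240+x/4,160+y/4]); B=lambda x,y:np.array([230+x/4,145+(y-300)/4])
obs=[(s,A(402,54),'k'),(t,B(233,348),'k'),(s,A(541,268),(.12,.03,.195)),(t,B(83,453),(.12,.03,.195)),(t,B(116,408),(.12,-.03,.195)),(t,B(351,490),(-.075,.03,.195)),(s,A(295,160),(-.075,-.03,.195)),(s,A(391,232),(.03,-.03,.195)) ][:7]
def pt(q,p):
    if p=='k': p=(0,0,.263+q[3])
    c,n=np.cos(q[2]),np.sin(q[2]); return np.array([q[0]+c*p[0]-n*p[1],q[1]+n*p[0]+c*p[1],p[2]])
f=lambda q:np.concatenate([np.array(proj(c,pt(q,p)))-o for c,o,p in obs])
r=least_squares(f,[.587,.042,.03,.035],loss='soft_l1'); q=r.x
print(q,np.degrees(q[2])); print(f(q).reshape(-1,2).round(1))
for nm,p in (('piv',(-.063,0,.205)),('gap',(-.031,0,.209)),('nose',(-.0155,0,.245))):
    print(nm,pt(q,p).round(4),'scene',(np.array(proj(s,pt(q,p)))-[240,160])*4,'side',(np.array(proj(t,pt(q,p)))-[230,145])*4+[0,300])
st=ctrl.sense();Q=R.from_rotvec(st['orientation']); tip=st['eef_pos']+Q.apply([.16,0,.0132]); print('tip',tip,(np.array(proj(s,tip))-[240,160])*4)
E
```

```text
[0.5857221  0.03784513 0.06650762 0.03917217] 3.810605745496625
[[-2.   0.5]
 [ 1.2 -0.8]
 [ 0.9 -3. ]
 [-1.6 -0.4]
 [-0.9 -1.8]
 [-5.7  6. ]
 [-4.3 -7.3]]
piv [0.5229 0.0337 0.205 ] scene [322.20056408 110.50112817] side [327.39100596 472.09190886]
gap [0.5548 0.0358 0.209 ] scene [353.49359186 132.12196076] side [284.97717591 457.62809188]
nose [0.5703 0.0368 0.245 ] scene [371.98402784 107.2118744 ] side [262.42866356 414.04644001]
tip [ 0.53599818 -0.10187651  0.27100331] [164.88853062 138.56163163]
```

```bash
python3 - <<'E'
from h import *
rel([.567,-.20,.224],93)
E
```

```text
t 8.3 tcp [ 0.5457 -0.2616  0.2839] psi 93.45 q [-0.45  0.45  0.38  1.51 -0.    1.06] F [ 0.   0.5 -1.2] gap 0.237
turn [-0.24 -0.1   0.45] shift [0.0601 0.0252 0.0599]
```

>>> play_rows --motion '[[[-0.2,-0.1,0.4],[0.015,0.006,0.014],-1],[[0,0,0],[0.015,0.006,0.014],-1],[[0,0,0],[0.015,0.006,0.014],-1],[[0,0,0],[0.015,0.006,0.014],-1],[[0,0,0],[0,0,0],-1],[[0,0,0],[0,0,0],-1]]'

```text
time_s: 8.9
eef_pos: [0.5625, -0.2036, 0.2268]
orientation: [2.165, 2.275, -0.002]
ft_force: [0.2, -1.1, -0.9]
finger_gap: 0.237
```

```bash
python3 - <<'E'
from h import *
rel([.567,-.20,.224],93)
E
```

```text
t 8.9 tcp [ 0.5625 -0.2036  0.2268] psi 92.83 q [-0.35  0.42  0.2   1.34 -0.    1.17] F [ 0.2 -1.1 -0.9] gap 0.237
turn [-0.01  0.08 -0.17] shift [0.0034 0.0047 0.0028]
```

>>> play_rows --motion '[[[0,0,0],[0.014,0.004,0.002],-1],[[0,0,0],[0.014,0,0],-1],[[0,0,0],[0,0,0],-1],[[0,0,0],[0,0,0],-1]]'

```text
time_s: 9.3
eef_pos: [0.5648, -0.1754, 0.2266]
orientation: [2.166, 2.271, -0.0]
ft_force: [-0.3, -0.4, -1.4]
finger_gap: 0.233
```

```bash
python3 - <<'E'
from h import *
rel([.562,-.098,.224],93)
d=[grab(n) for n in('scene','side')]
cv2.imwrite('pics/c3.png',np.vstack([cv2.resize(x['image'][y0:y0+50,x0:x0+130,::-1],None,fx=6,fy=6,interpolation=cv2.INTER_CUBIC) for x,x0,y0 in zip(d,(260,255),(165,155))]))
g=np.array([.555,.038,.209])
st=ctrl.sense();Q=R.from_rotvec(st['orientation']); tip=st['eef_pos']+Q.apply([.16,0,.0132])
for x,x0,y0,k in zip(d,(260,255),(165,155),(0,300)):
  for p in (g,tip,g-[.032,0,.004]): print((np.array(proj(x,p))-[x0,y0])*6+[0,k])
E
```

```text
t 9.3 tcp [ 0.5648 -0.1754  0.2266] psi 92.72 q [-0.3   0.41  0.17  1.33 -0.    1.22] F [-0.3 -0.4 -1.4] gap 0.233
turn [ 0.12  0.14 -0.28] shift [0.0774 0.0009 0.0024]
[414.35204292 166.39683019]
[322.5621648  214.54395658]
[370.91499182 132.03140918]
[275.01443375 479.20443439]
[319.22782046 403.53069999]
[336.9111359  503.77993169]
```

View pics/c3.png

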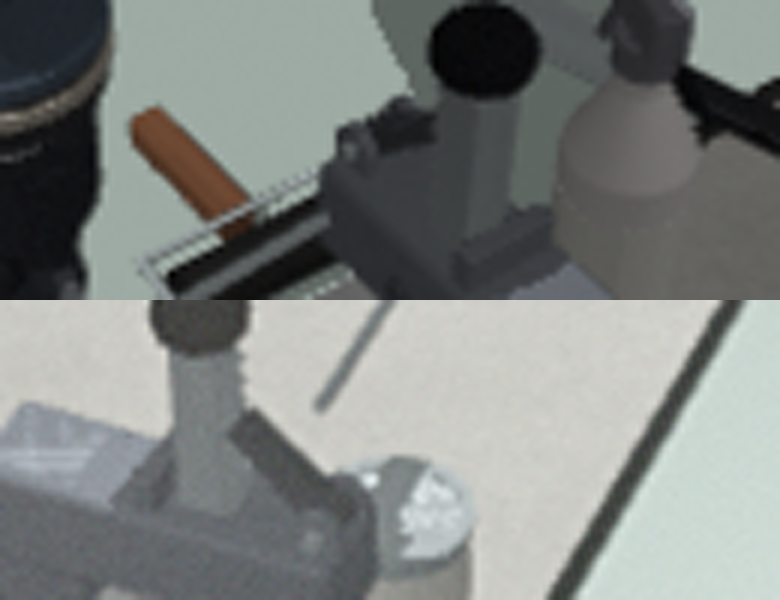

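The scene crop has the near cheek at about (352,138), and the rod tip is hidden behind the wrist. The side crop has the tip at (320,408) against a prediction of (319,404). The pawl runs from (245,415) to (340,500), with the cheek pin at about (312,540). I'll check the pin once before going in.

```bash
python3 - <<'E'
from h import *
d=[grab(n) for n in('scene','side')]
s=d[1]; u,v=255+312/6,155+240/6
print('pin on +y cheek plane z=.205:',onz(s,u,v,.205))
s0=d[0]; print('-y cheek z=.205',onz(s0,260+352/6,165+138/6,.205))
print('knob',tri((s0,260+485/6,165+50/6),(s,255+199/6,155+15/6)))
print('ram front edge at side, z .25:',[onz(s,255+x/6,155+y/6,.25) for x,y in((244,400),(245,412))])
E
```

```text
pin on +y cheek plane z=.205: [0.52307632 0.06510055 0.205     ]
-y cheek z=.205 [0.52096932 0.02852991 0.205     ]
knob [0.58668317 0.04411664 0.30198296]
ram front edge at side, z .25: [array([0.48559482, 0.20745741, 0.25      ]), array([0.48217431, 0.21346221, 0.25      ])]
```

>>> play_rows --motion '[[[0,0,0],[0.015,0,0.001],-1],[[0,0,0],[0.015,0,0],-1],[[0,0,0],[0.015,0,0],-1],[[0,0,0],[0,0,0],-1],[[0,0,0],[0,0,0],-1]]'

```text
time_s: 10.0
eef_pos: [0.5623, -0.1266, 0.225]
orientation: [2.167, 2.271, -0.001]
ft_force: [0.3, 1.1, -2.0]
finger_gap: 0.239
```

```bash
python3 - <<'E'
from h import *
rel([.560,-.091,.225],93)
E
```

```text
t 10.0 tcp [ 0.5623 -0.1266  0.225 ] psi 92.69 q [-0.22  0.38  0.12  1.32 -0.    1.3 ] F [ 0.3  1.1 -2. ] gap 0.239
turn [ 0.08  0.12 -0.31] shift [ 0.0357 -0.0006 -0.0001]
```

>>> play_rows --motion '[[[0,0,0],[0.012,0,0],-1],[[0,0,0],[0.012,0,0],-1],[[0,0,0],[0.011,0,0],-1],[[0,0,0],[0,0,0],-1],[[0,0,0],[0,0,0],-1]]'

```text
time_s: 10.5
eef_pos: [0.5605, -0.0881, 0.225]
orientation: [2.166, 2.272, -0.0]
ft_force: [-0.1, 1.2, -0.7]
finger_gap: 0.233
```

```bash
python3 - <<'E'
from h import *
rel([.560,-.091,.225],93)
d=[grab(n) for n in('scene','side')]
cv2.imwrite('pics/c4.png',np.vstack([cv2.resize(x['image'][y0:y0+50,x0:x0+130,::-1],None,fx=6,fy=6,interpolation=cv2.INTER_CUBIC) for x,x0,y0 in zip(d,(260,255),(165,155))]))
E
```

```text
t 10.5 tcp [ 0.5605 -0.0881  0.225 ] psi 92.72 q [-0.16  0.36  0.1   1.31 -0.    1.37] F [-0.1  1.2 -0.7] gap 0.233
turn [ 0.09  0.12 -0.28] shift [-0.0028 -0.0006 -0.    ]
```

View pics/c4.png

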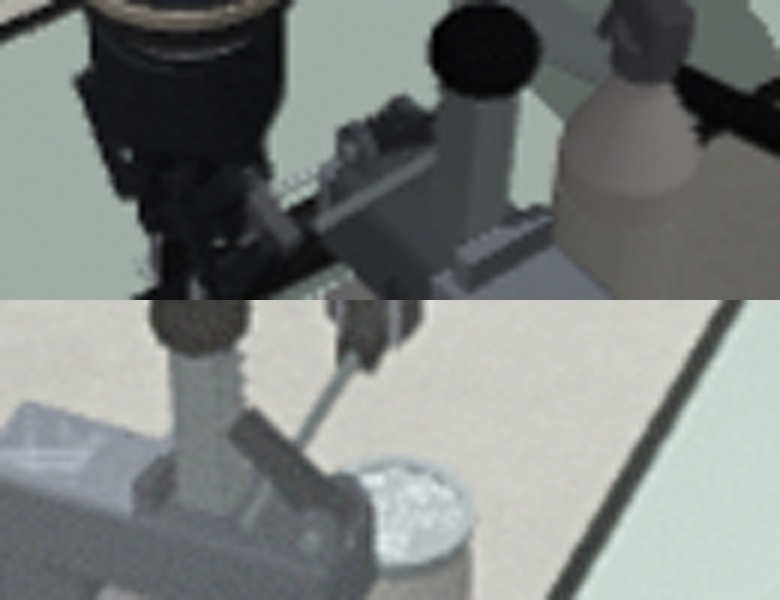

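The rod now runs under the pawl: in the side crop it disappears behind the pawl and its tip shows at (245,520). Next is an arc up and to the front about the pivot.

>>> play_rows --motion '[[[0,0,0],[0,0,-0.008],-1],[[0,0,0],[-0.006,-0.0,-0.0],-1],[[0,0,0],[0,-0.006,-0.01],-1],[[0,0,0],[0,-0.006,-0.006],-1],[[0,0,0],[0,0,0],-1]]'

```text
time_s: 11.1
eef_pos: [0.5478, -0.0971, 0.2514]
orientation: [2.169, 2.269, -0.001]
ft_force: [-0.2, -0.6, -0.9]
finger_gap: 0.232
```

```bash
python3 - <<'E'
from h import *
rel([.5405,-.091,.249],93)
E
```

```text
t 11.1 tcp [ 0.5478 -0.0971  0.2514] psi 92.58 q [-0.17  0.33  0.12  1.36 -0.    1.35] F [-0.2 -0.6 -0.9] gap 0.232
turn [ 0.11  0.14 -0.42] shift [ 0.0064 -0.007   0.0024]
```

>>> play_rows --motion '[[[0,0,0],[0.003,-0.008,-0.003],-1],[[0,0,0],[0.003,-0.009,-0.002],-1],[[0,0,0],[0,-0.009,0],-1],[[0,0,0],[0,-0.007,0.001],-1],[[0,0,0],[0,0,0],-1],[[0,0,0],[0,0,0],-1],[[0,0,0],[0,0,0],-1]]'

```text
time_s: 11.8
eef_pos: [0.5107, -0.0919, 0.2558]
orientation: [2.168, 2.268, -0.0]
ft_force: [-0.3, -0.1, -2.2]
finger_gap: 0.232
```

```bash
python3 - <<'E'
from h import *
rel([.5405,-.091,.249],93)
d=[grab(n) for n in('scene','side')]
cv2.imwrite('pics/c5.png',np.vstack([cv2.resize(x['image'][y0:y0+50,x0:x0+130,::-1],None,fx=6,fy=6,interpolation=cv2.INTER_CUBIC) for x,x0,y0 in zip(d,(260,255),(165,155))]))
E
```

```text
t 11.8 tcp [ 0.5107 -0.0919  0.2558] psi 92.58 q [-0.18  0.25  0.03  1.34 -0.    1.35] F [-0.3 -0.1 -2.2] gap 0.232
turn [ 0.13  0.14 -0.42] shift [-0.0004  0.0298  0.0069]
```

View pics/c5.png

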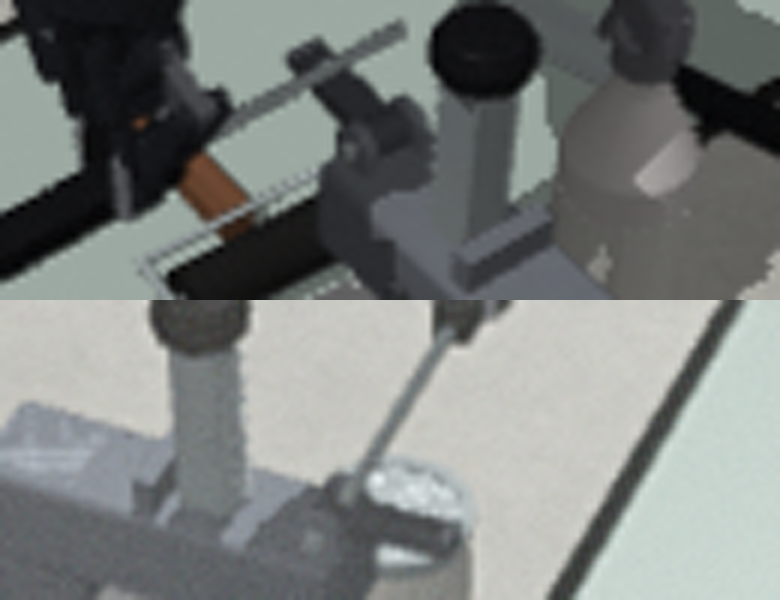

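The pawl now lies forward: in the scene crop it runs from (400,115) to (305,50), and in the side crop it points to the front. Next I raise the bar, go over the knob and press it.

>>> play_rows --motion '[[[0,0,0],[0,0,-0.03],-1],[[0,0,0],[0,0,-0.03],-1],[[0,0,0],[0,0,-0.03],-1],[[0,0,0],[0,0,-0.03],-1],[[0,0,0],[0.026,0.013,0],-1],[[0,0,0],[0.026,0.015,0],-1],[[0,0,0],[0.026,0.015,0],-1],[[0,0,0],[0.026,0.015,0],-1],[[0,0,0],[0.026,0.015,0],-1],[[0,0,0],[0,0,0],-1]]'

```text
time_s: 12.9
eef_pos: [0.5816, 0.0461, 0.3785]
orientation: [2.172, 2.267, -0.001]
ft_force: [-0.9, 0.1, -1.9]
finger_gap: 0.235
```

```bash
python3 - <<'E'
from h import *
rel([.5865,.043,.350],92.7)
E
```

```text
t 12.9 tcp [0.5816 0.0461 0.3785] psi 92.43 q [ 0.08  0.44  0.61  1.74 -0.    1.61] F [-0.9  0.1 -1.9] gap 0.235
turn [ 0.04  0.11 -0.27] shift [-0.0032  0.0047  0.0285]
```

>>> play_rows --motion '[[[0,0,0],[-0.003,0.0045,0.012],-1],[[0,0,0],[0,0,0.01],-1],[[0,0,0],[0,0,0.006],-1],[[0,0,0],[0,0,0.005],-1],[[0,0,0],[0,0,0],-1]]'

```text
time_s: 13.4
eef_pos: [0.5872, 0.0431, 0.3435]
orientation: [2.171, 2.268, -0.002]
ft_force: [0.3, -0.2, -1.3]
finger_gap: 0.235
```

>>> play_rows --motion '[[[0,0,0],[0,0,0.005],-1],[[0,0,0],[0,0,0.005],-1],[[0,0,0],[0,0,0.005],-1],[[0,0,0],[0,0,0],-1]]'

```text
time_s: 13.8
eef_pos: [0.5872, 0.0429, 0.3313]
orientation: [2.17, 2.266, 0.004]
ft_force: [-0.6, -0.9, -1.5]
finger_gap: 0.232
```

>>> play_rows --motion '[[[0,0,0],[0,0,0.005],-1],[[0,0,0],[0,0,0.005],-1]]'

```text
time_s: 14.0
eef_pos: [0.5873, 0.0428, 0.323]
orientation: [2.169, 2.264, 0.008]
ft_force: [-3.4, 0.4, 7.3]
finger_gap: 0.233
```

>>> play_rows --motion '[[[0,0,0],[0,0,0.004],-1],[[0,0,0],[0,0,0.004],-1]]'

```text
time_s: 14.2
eef_pos: [0.5872, 0.0428, 0.316]
orientation: [2.168, 2.264, 0.01]
ft_force: [-2.8, 1.7, 5.9]
finger_gap: 0.235
```

```bash
python3 - <<'E'
from h import *
rel([.5865,.043,.303],92.7)
d=[grab(n) for n in('scene','side')]
cv2.imwrite('pics/c6.png',np.vstack([cv2.resize(x['image'][y0:y0+75,x0:x0+195,::-1],None,fx=4,fy=4,interpolation=cv2.INTER_CUBIC) for x,x0,y0 in zip(d,(240,220),(145,135))]))
E
```

```text
t 14.2 tcp [0.5872 0.0428 0.316 ] psi 92.47 q [ 0.07  0.4   0.39  1.55 -0.    1.6 ] F [-2.8  1.7  5.9] gap 0.235
turn [ 0.54  0.03 -0.23] shift [ 0.0002 -0.0009  0.013 ]
```

View pics/c6.png

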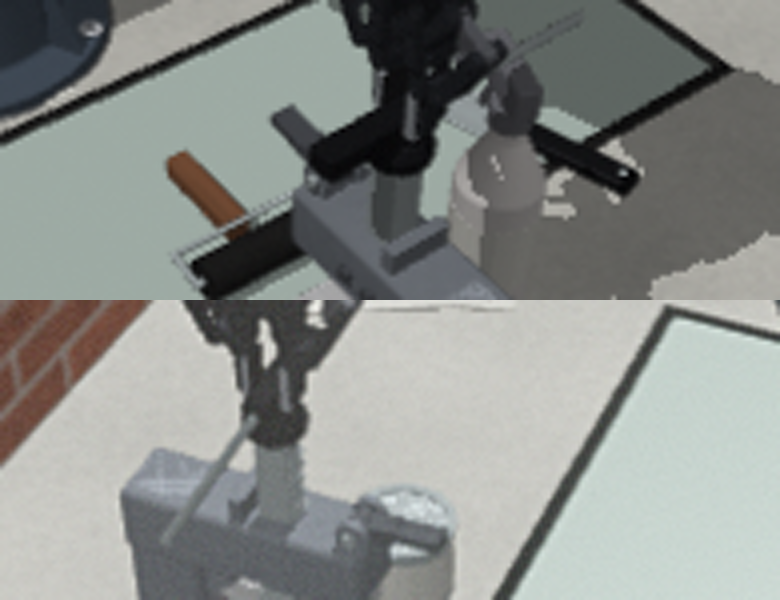

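The bar and fingers are on the knob and the ram is sinking at about 8 N. The pawl still lies forward, and the rod passes above the bottle.

>>> play_rows --motion '[[[0,0,0],[0,0,0.004],-1],[[0,0,0],[0,0,0.004],-1]]'

```text
time_s: 14.5
eef_pos: [0.5873, 0.0428, 0.3089]
orientation: [2.168, 2.263, 0.011]
ft_force: [-4.9, 1.5, 6.5]
finger_gap: 0.234
```

>>> play_rows --motion '[[[0,0,0],[0,0,0.003],-1],[[0,0,0],[0,0,0.003],-1]]'

```text
time_s: 14.7
eef_pos: [0.5873, 0.0428, 0.3039]
orientation: [2.167, 2.263, 0.013]
ft_force: [-3.7, 0.9, 6.3]
finger_gap: 0.231
```

>>> play_rows --motion '[[[0,0,0],[0,0,0.002],-1],[[0,0,0],[0,0,0.002],-1]]'

```text
time_s: 14.9
eef_pos: [0.5873, 0.0428, 0.3021]
orientation: [2.166, 2.261, 0.016]
ft_force: [-11.8, 0.8, 33.9]
finger_gap: 0.235
```

>>> play_rows --motion '[[[0,0,0],[0,0,-0.003],-1],[[0,0,0],[0,0,-0.006],-1],[[0,0,0],[0,0,-0.01],-1],[[0,0,0],[0,0,-0.025],-1],[[0,0,0],[0,0,-0.03],-1],[[0,0,0],[0,0,-0.03],-1],[[0,0,0],[0,0,0],-1]]'

```text
time_s: 15.6
eef_pos: [0.5853, 0.0421, 0.411]
orientation: [2.167, 2.26, 0.015]
ft_force: [0.2, -0.0, -1.9]
finger_gap: 0.233
```

```bash
python3 - <<'E'
from h import *
rel([.38,-.30,.36],92.7)
d=[grab(n) for n in('scene','side')]
cv2.imwrite('pics/c7.png',np.vstack([cv2.resize(x['image'][y0:y0+75,x0:x0+195,::-1],None,fx=4,fy=4,interpolation=cv2.INTER_CUBIC) for x,x0,y0 in zip(d,(240,220),(145,135))]))
for x,x0,y0,k in zip(d,(240,220),(145,135),(0,300)):print('knob centre if h=0',(np.array(proj(x,[.5867,.0435,.263]))-[x0,y0])*4+[0,k])
E
```

```text
t 15.6 tcp [0.5853 0.0421 0.411 ] psi 92.43 q [ 0.07  0.47  0.75  1.83 -0.    1.6 ] F [ 0.2 -0.  -1.9] gap 0.233
turn [ 0.82  0.05 -0.27] shift [-0.3331 -0.2203  0.0481]
knob centre if h=0 [397.69564136 157.8718795 ]
knob centre if h=0 [275.62179439 433.82511951]
```

View pics/c7.png

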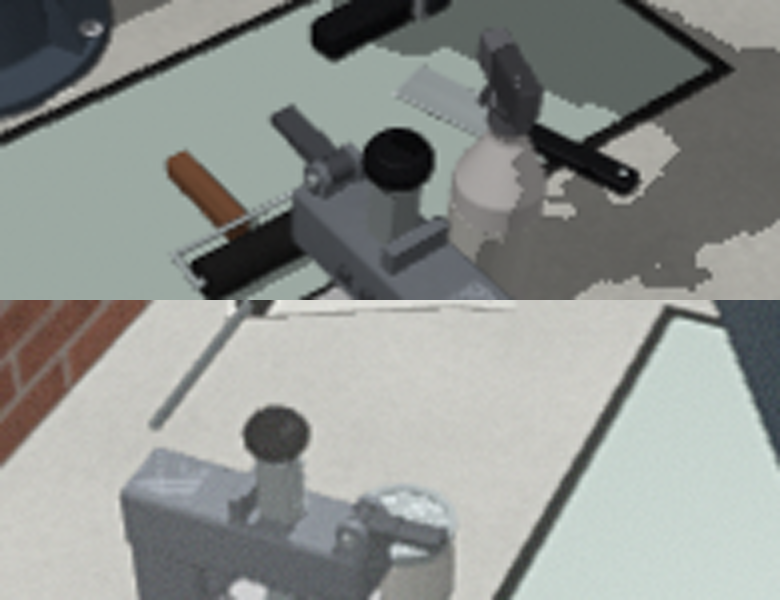

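The knob is at (398,158) and (276,433), exactly where it should be with the platen down, and it stayed there after release. The pawl is still forward, so I'll lay the bar down now.

>>> play_rows --motion '[[[0.8,0,-0.3],[-0.033,-0.022,0],-1],[[0,0,0],[-0.033,-0.022,0],-1],[[0,0,0],[-0.033,-0.022,0],-1],[[0,0,0],[-0.033,-0.022,0],-1],[[0,0,0],[-0.033,-0.022,0.01],-1],[[0,0,0],[-0.033,-0.022,0.02],-1],[[0,0,0],[-0.033,-0.022,0.03],-1],[[0,0,0],[-0.033,-0.022,0.03],-1],[[0,0,0],[-0.033,-0.022,0.03],-1],[[0,0,0],[-0.033,-0.022,0.03],-1]]'

```text
time_s: 16.7
eef_pos: [0.3727, -0.299, 0.247]
orientation: [-2.15, -2.272, 0.017]
ft_force: [1.4, -0.8, -1.0]
finger_gap: 0.237
```

>>> play_rows --motion '[[[0,0,0],[0,0,0.03],-1],[[0,0,0],[0,0,0.03],-1],[[0,0,0],[0,0,0.03],-1],[[0,0,0],[0,0,0.03],-1],[[0,0,0],[0,0,0],-1],[[0,0,0],[0,0,0],-1]]'

```text
time_s: 17.3
eef_pos: [0.3587, -0.297, 0.113]
orientation: [-2.149, -2.252, 0.021]
ft_force: [0.4, -0.5, -0.4]
finger_gap: 0.232
```

```bash
python3 - <<'E'
from h import *
rel([.38,-.30,.028],92.7)
d=[grab(n) for n in('scene','side')]
c=lambda x,x0,y0:cv2.resize(x['image'][y0:y0+75,x0:x0+195,::-1],None,fx=4,fy=4,interpolation=cv2.INTER_CUBIC)
cv2.imwrite('pics/c8.png',np.vstack([c(d[0],100,190),c(d[1],320,135)]))
E
```

```text
t 17.3 tcp [ 0.3587 -0.297   0.113 ] psi 92.68 q [-0.68  0.24 -0.36  1.   -0.01  0.84] F [ 0.4 -0.5 -0.4] gap 0.232
turn [-1.69 -0.68 -0.01] shift [-0.005   0.0237  0.0842]
```

View pics/c8.png

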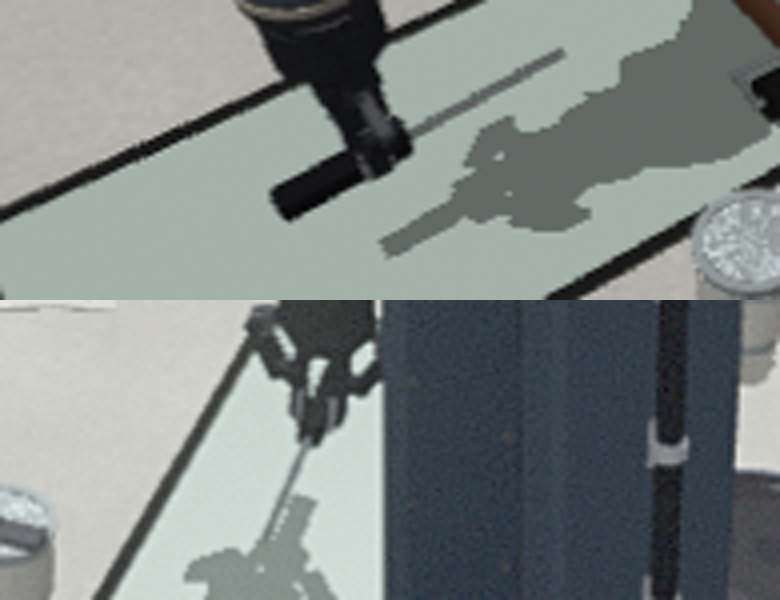

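Twelve pictures have been viewed, so the rest is numeric. The bar is over clear glass: in the scene crop the grip runs from (282,205) and the rod tip is at (563,52), with the tip near (262,545) in the side crop. I'll level it and lower it.

>>> play_rows --motion '[[[-1.7,-0.7,0],[-0.004,0.024,0.02],-1],[[0,0,0],[0,0,0.02],-1],[[0,0,0],[0,0,0.02],-1],[[0,0,0],[0,0,0.01],-1],[[0,0,0],[0,0,0],-1],[[0,0,0],[0,0,0],-1]]'

```text
time_s: 18.0
eef_pos: [0.3891, -0.3039, 0.049]
orientation: [2.157, 2.262, 0.003]
ft_force: [-0.2, -0.1, -1.6]
finger_gap: 0.237
```

```bash
python3 - <<'E'
from h import *
rel([.38,-.30,.0235],92.7)
E
```

```text
t 18.0 tcp [ 0.3891 -0.3039  0.049 ] psi 92.74 q [-0.66  0.32 -0.43  0.8   0.    0.86] F [-0.2 -0.1 -1.6] gap 0.237
turn [0.71 0.6  0.04] shift [ 0.0046 -0.0092  0.0253]
```

>>> play_rows --motion '[[[0.5,0.4,0],[0,0,0.009],-1],[[0,0,0],[0,0,0.008],-1],[[0,0,0],[0,0,0],-1],[[0,0,0],[0,0,0],-1]]'

```text
time_s: 18.4
eef_pos: [0.3905, -0.3051, 0.0328]
orientation: [2.163, 2.268, 0.001]
ft_force: [-0.2, -0.0, -1.5]
finger_gap: 0.235
```

>>> play_rows --motion '[[[0,0,0],[0,0,0.003],-1],[[0,0,0],[0,0,0.002],-1],[[0,0,0],[0,0,0],-1]]'

```text
time_s: 18.7
eef_pos: [0.3905, -0.3052, 0.0277]
orientation: [2.163, 2.268, 0.001]
ft_force: [0.1, -0.1, -2.5]
finger_gap: 0.235
```

```bash
python3 - <<'E'
from h import *
rel([.38,-.30,.0235],92.7)
E
```

```text
t 18.7 tcp [ 0.3905 -0.3052  0.0277] psi 92.73 q [-0.66  0.36 -0.44  0.77 -0.    0.86] F [ 0.1 -0.1 -2.5] gap 0.235
turn [0.31 0.3  0.03] shift [ 0.0057 -0.0103  0.0041]
```

>>> play_rows --motion '[[[0,0,0],[0,0,0.002],-1],[[0,0,0],[0,0,0.0015],-1],[[0,0,0],[0,0,0],-1]]'

```text
time_s: 19.0
eef_pos: [0.3906, -0.3052, 0.024]
orientation: [2.163, 2.268, 0.001]
ft_force: [0.5, 0.6, -1.9]
finger_gap: 0.236
```

>>> play_rows --motion '[[[0,0,0],[0,0,0.001],-1],[[0,0,0],[0,0,0.0],-1]]'

```text
time_s: 19.2
eef_pos: [0.3907, -0.3053, 0.0233]
orientation: [2.162, 2.268, 0.001]
ft_force: [-0.5, 0.2, 0.0]
finger_gap: 0.236
```

>>> play_rows --motion '[[[0,0,0],[0,0,0],-0.4],[[0,0,0],[0,0,0],-0.2],[[0,0,0],[0,0,0],0.2],[[0,0,0],[0,0,0],0.6],[[0,0,0],[0,0,0],0.6],[[0,0,0],[0,0,0],0.6],[[0,0,0],[0,0,0],0.6]]'

```text
time_s: 19.9
eef_pos: [0.391, -0.3056, 0.0235]
orientation: [2.162, 2.267, 0.001]
ft_force: [-0.1, 0.1, -0.3]
finger_gap: 0.8
```

>>> play_rows --motion '[[[0,0,0],[0,0,-0.01],0.6],[[0,0,0],[0,0,-0.03],0.6],[[0,0,0],[0,0,-0.04],0.6],[[0,0,0],[0,0,-0.04],0.6],[[0,0,0],[0,0,-0.04],0.6],[[0,0,0],[0,0,-0.04],0.6],[[0,0,0],[0,0,0],0.6],[[0,0,0],[0,0,0],0.6]]'

```text
time_s: 20.7
eef_pos: [0.388, -0.3032, 0.2362]
orientation: [2.161, 2.267, 0.001]
ft_force: [1.0, 0.8, 0.2]
finger_gap: 0.799
```

```bash
python3 - <<'E'
from h import *
import pickle
rel([.39,-.305,.23],92.7)
D0=pickle.load(open('D0.pkl','rb'))
d=grab('wrist'); im=cv2.cvtColor(d['image'],cv2.COLOR_RGB2GRAY)
for n in ('scene','side'):
    x=grab(n); df=np.abs(x['image'].astype(int)-D0[n]['image']).max(2)
    # predicted bar points and local grey levels
    for nm,p in(('tip',(.3832,-.145,.01)),('rodmid',(.386,-.21,.01)),('grip',(.3917,-.325,.02)),('knob0',(.5867,.0435,.263)),('tin',(.556,-.10,.072)),('brayer',(.425,.047,.04)),('bottle',(.555,.19,.15)),('knife',(.47,.33,.01))):
        u,v=map(int,proj(x,p)); print(n,nm,u,v,x['image'][v,u],'was',D0[n]['image'][v,u])
    np.save(n+'_end.npy',x['image'])
    m=(x['image'].max(2)<45).astype(np.uint8); nn,_,st,c=cv2.connectedComponentsWithStats(m)
    print([(s.tolist(),c_.round(0).tolist()) for s,c_ in zip(st[1:],c[1:]) if s[4]>60 and s[4]<2500])
# bar in wrist view
m=((d['image'].max(2)<60)).astype(np.uint8); nn,_,st,c=cv2.connectedComponentsWithStats(m); print([s.tolist() for s in st[1:] if s[4]>300])
E
```

```text
t 20.7 tcp [ 0.388  -0.3032  0.2362] psi 92.73 q [-0.66  0.19 -0.1   1.27 -0.    0.86] F [1.  0.8 0.2] gap 0.799
turn [0.4  0.38 0.03] shift [-0.0019  0.0018  0.0062]
scene tip 246 229 [138 147 147] was [157 170 163]
scene rodmid 228 239 [145 154 153] was [157 170 163]
scene grip 193 257 [16 17 19] was [157 170 163]
scene knob0 339 184 [19 19 22] was [85 89 89]
scene tin 288 247 [165 174 174] was [161 170 170]
scene brayer 303 204 [16 15 16] was [24 24 24]
scene bottle 367 185 [170 166 164] was [167 163 161]
scene knife 375 183 [44 48 47] was [25 27 26]
[([39, 0, 21, 10, 183], [50.0, 4.0]), ([534, 1, 106, 171, 327], [592.0, 77.0]), ([2, 8, 30, 40, 386], [16.0, 27.0]), ([375, 8, 14, 71, 299], [381.0, 42.0]), ([545, 36, 95, 146, 1177], [595.0, 109.0]), ([116, 98, 51, 48, 1373], [140.0, 118.0]), ([183, 106, 22, 18, 143], [193.0, 114.0]), ([165, 124, 17, 19, 104], [176.0, 133.0]), ([331, 177, 17, 16, 218], [339.0, 185.0]), ([288, 198, 28, 22, 297], [301.0, 209.0]), ([286, 222, 26, 15, 74], [299.0, 230.0]), ([178, 248, 33, 24, 291], [194.0, 260.0]), ([475, 256, 51, 54, 542], [495.0, 287.0
[... 202 characters left out ...]
b0 288 168 [74 75 73] was [120 124 124]
side tin 320 190 [94 95 98] was [183 191 193]
side brayer 341 240 [53 53 52] was [58 60 57]
side bottle 277 235 [163 163 160] was [158 156 152]
side knife 284 315 [58 58 54] was [35 39 34]
[([386, 0, 14, 14, 75], [393.0, 6.0]), ([424, 26, 38, 58, 956], [442.0, 54.0]), ([405, 36, 17, 26, 194], [414.0, 49.0]), ([493, 70, 10, 64, 391], [497.0, 102.0]), ([490, 140, 9, 36, 213], [494.0, 157.0]), ([487, 181, 9, 34, 196], [490.0, 197.0]), ([480, 220, 12, 42, 232], [486.0, 240.0]), ([418, 232, 35, 52, 915], [435.0, 258.0]), ([334, 239, 18, 25, 81], [342.0, 252.0]), ([376, 272, 52, 128, 543], [399.0, 345.0])]
[[66, 0, 518, 400, 41023], [319, 150, 16, 76, 1161]]
```

```bash
python3 -c "
from h import *
print(ctrl.job_done())"
```

```text
the job is handed in; nothing more can be done
None
```

The job is done and handed in at about 21 s of the 72 s. No verdict was reported.

- **Pawl:** I slid the bar's rod under the pawl from the tin's side and lifted it in an arc, so the pawl fell over to the front. The gripper stayed about 10 cm away from it. One row of that arc carried an unintended 6 mm pull-back along the bar. I made it up in the next rows, and the rod stayed under the pawl.
- **Platen:** I pressed the knob down with the held grip and fingertips. It moved at about 8–9 N of push. The last small step met the bottom stop at about 34 N, firmer than I wanted but inside the 40 N limit. After I let go, the knob stayed within about a pixel of where it should be with the platen down, in both cameras.
- **Bar:** I set it down on the clear glass, felt it touch, opened the jaws and lifted to 0.24 m. In the last images the bar lay where expected.
- **Bystanders:** Spot checks of single pixels show the tin, bottle and brayer unchanged. The knife was not measured as closely; its check pixels changed a little in brightness. It looked in place in the last picture that showed it, before the bar was laid down.
- **Check that differed:** The tin's pixel in the side view had darkened. I put this down to the fallen pawl now crossing that line of sight.

I had used all 12 picture views by then, so the last checks were pixel values only. The pawl was last seen lying forward just after the press was pushed down.

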